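# Hold the blue reference cell in the photometer's beam

### The arm

A 7-joint arm with a two-finger parallel gripper is mounted at the origin on the work surface. World frame = base frame: x ahead of the robot, y to its left, z up, the work surface at z = 0. Lengths are in mm, angles in rad, forces in N, time in s.
With the tool pointing down it reaches from about 425 to 800 mm from the base axis. Payload 8.3 kg.
Tool frame: the origin (TCP) lies between the finger pads; the fingertips stand 17 mm ahead of it and the grasp point (between the pads) lies 2 mm behind it; z points along the fingers, y is the line along which they close (so a half turn about z gives the same grasp; the last joint's range is limited). The gripper opens to 85 mm and grips with 20 to 120 N. Pads are 22 mm wide; open, the fingers measure 114 mm over their backs; the gripper's body (76 mm by 85 mm) begins 54 mm behind the grasp point. The pads swing forward as they close: fully open they stand 13 mm farther back than shut.
Start: joints at [1.049, 0.383, 0.016, 1.37, -0.006, 1.388, -0.046], TCP at [276.827, -560.331, 248.279] pointing down, gripper open.
Joint ranges: [-2.95, 2.95], [-0.25, 2.06], [-1.52, 1.56], [0.18, 2.33], [-1.44, 4.58], [0.02, 2.06], [-3.01, 3.01]. Speed limits (rad/s): [2.39, 2.39, 3.01, 3.01, 3.14, 3.14, 3.14].

### API

Orientations are given as a 3x3 rotation matrix whose columns are the frame's x, y, z axes.
In Python, from cell import r, hand, solver, sensors, snapshot, calibration, workorder, spot_in gives the robot as it stands. The module is installed in compiled form; this text tells all that it offers. Calls block until the motion is done:
- r.move_pose(position, orientation): joint-space move of the TCP to a pose.
- r.move_straight(position, attitude=None, max_speed=150, force_limit=None): straight line of the TCP; attitude=None keeps the orientation; max_speed is the mean speed in mm/s. With force_limit (N) it stops when the force on the tool has changed by that much, and returns True; else False.
- r.movej(angles): joint-space move.
- hand.command_gripper(opening, strength=None): finger opening in mm; strength is the grip in N (None keeps the last); returns when the fingers have stopped.
- r.hold(seconds).
- solver.ik(position, orientation): joint angles nearest the present ones, or None.
- sensors.observe(): the state.
- snapshot(name): name is "scene" or "top" or "wrist"; returns the picture (400x640x3 uint8, red, green, blue); there is no depth.
- calibration(name): a dict with "K" (3x3 intrinsics, pixels), "R" (3x3) and "t" (3): a world point X has camera coordinates R X + t; the wrist camera has in their place "tool_from_camera" (4x4, takes a point from camera to tool coordinates, whose origin is the TCP and whose axes are the flange's). Camera axes: x right, y down, z forward; pixel columns grow to the right and rows downward; lengths in mm; the calibration is good to about 2 mm. A picture is of the moment at which its call begins: read the wrist's pose just before it. calibration takes no time and is no camera call.
A pose or a line that the arm cannot do raises r.Unreachable and nothing moves.
- workorder.finish_job(): hands the job in; it is judged then, once.
Trained networks look in the newest picture that a camera, given by its name, has taken for a name from the list of things; names that differ only in an ending like _2 or _b are one class to them, and where a whole thing is asked for, a point or a joint stands for the part that bears it (a point fixed in the world has none). Each returns a list of dicts, best first, with "confidence" (0 to 1); they miss things now and then, are a little off and sometimes report something else, mostly with a low value. They report only what shows in the picture. A call takes as long as a camera call.
- spot_in(label, camera): "point" ([x, y, z] in mm, in world coordinates, good to about 4 mm: the middle of the surface that is visible of it).
The state is a dict: "t": time; "joint_pos": joint angles; "qvel": joint speeds; "joint_torque": joint torques, N m; "position": TCP position; "tcp_rot": TCP orientation; "force": force on the tool from outside, world axes, zero at the start; "torque": the same for the moment, N m; "opening": finger opening in mm; "grasp_force": force on a finger pad.
Only numpy, scipy, OpenCV 4.12 (cv2) and the standard library are available. Lean on these libraries where they do the work, as an engineer would, in place of code of your own. Each camera call takes 0.05 s, during which the arm holds its last target. There are 200 camera calls.

### The job

Switch the photometer's lamp on by turning its knob clockwise until it clicks over to the green dot. Then take the blue-capped glass cell out of the rack by its two frosted faces only, never touching the clear windows, carry it upright without knocking it, and hold it free in the middle of the gap between lamp and sensor, with the light path passing squarely through the middle of both clear windows. Finish while holding it there, still, and leave everything else where it is.

Things in the scene. Friction and masses are not known exactly. Their poses are not given: they have to be found in the camera images.
- photometer: Open-bench photometer, fixed. Rail along its y axis, 350 x 60 mm, top 30 mm up. Blue lamp head towards +y: 80 (x) x 100 mm, y = 65 to 165, fins to 185, top 110 mm up, lens tube in to y = 50. Black sensor head towards -y: 70 (x) x 78 mm, y = -62 to -140, top 110 mm up, snout in to y = -50. Between them an open gap of 100 mm over the bare rail. Origin on the bench under the gap's middle.
- beam (a point): The light path at the middle of the gap: 75 mm above the bench, on the axis of the lens tube and the sensor snout. Its y axis runs along the light (towards the lamp), x horizontally across it, z up.
- lamp_switch (a joint): The lamp's rotary switch on top of the lamp head, upright axis. 0 = off (pointer at the white dot), grows clockwise seen from above, 1.047 rad (60 degrees) = on (green dot, end stop). Sprung detent half-way, at 0.52 rad: let go before it, it springs back to 0; past it, it snaps on to the stop and stays. About 0.1 N m turns it over.
- switch_grip (a point): Where to pinch that knob: on its axis, in its black bar grip (13 mm thick, 38 long, 30 tall), 8 mm below the bar's top, 22 mm above the 38 mm round skirt it stands on, 32 mm above the lamp head's top. x axis along the bar to its white pointer line, y across the bar, z up; it turns with the knob.
- rack: Dark grey cell rack, fixed: 60 (x) x 170 (y) x 17 mm high, three square recesses 25.5 mm wide and 9 mm deep in a row along its y axis at y = -60, 0, 60 mm; one cell stands in each, reaching 51 mm above the rack's top. Origin at the centre of its underside.
- blue_cell_mid (a point): Centre, 30 mm above the underside, of the cell with the BLUE cap: a block of blue-tinted glass 22.5 x 22.5 x 52 mm with a cap 15.5 mm square and 8 mm high, 60 mm in all, about 55 g. Its two white frosted faces look along its +x and -x axes (in the rack: out over the rack's long sides), its two clear windows along +y and -y. z up.
- blue_cell: The same cell; origin at the centre of its underside, axes as above.
- blue_cell_windows: Its two clear windows as one thing: panes 16 mm wide and 48 mm high on the faces that look along +y and -y, between the edges of the frosted plates. Origin at the centre of the cell's underside, same axes.
- orange_cell_mid (a point): Centre of the cell with the orange cap, same shape. Stays in the rack.
- white_cell_mid (a point): Centre of the cell with the white cap, same shape. Stays in the rack.
- dish_a: Loose aluminium dish, 66 mm across and 15 mm high. Origin under its centre. A bystander.
- dish_b: A second such dish. A bystander.
- spatula_a: Loose steel spatula lying flat along its x axis, 180 mm long, 6 mm thick. Origin on the bench at its middle. A bystander.
- spatula_b: A second such spatula. A bystander.
- beaker: Loose glass beaker, 68 mm across and 90 mm high. Origin under its centre. A bystander.

How it is judged:
By the outcome, as a careful person would: the job done as asked, in the order asked, and still so for the second after the job is handed in, while the arm keeps its last pose, push and grip.
It also fails if it takes over 54 s, if anything falls off the work surface, if the arm or the gripper's body presses on something with over 40 N, if the wrist force passes 120 N, or if a joint passes its speed limit or range.

## Working session

There is one attempt and no reset: what is moved stays moved. The work goes in short steps, each a Python script; the robot and the scene stay as the last script left them, time stands still between calls to the robot, and variables do not carry over. Pictures are saved under pics/ and viewed, at most 10 in all, crops included, and the job is handed in when it is done.

```bash
mkdir -p pics; python3 - <<'E'
from cell import *
import cv2,numpy as np
for c in ["top","scene"]:
    im=snapshot(c); cv2.imwrite(f"pics/{c}1.png",im[:,:,::-1])
    k=calibration(c); print(c,k["K"].tolist(),k["R"].tolist(),k["t"].tolist())
    for l in ["photometer","lamp_switch","rack","blue_cell","orange_cell_mid","white_cell_mid","beaker","dish_a","spatula_a"]:
        print(l,[(np.round(d["point"]).tolist(),round(d["confidence"],2)) for d in spot_in(l,c)[:3]])
print(calibration("wrist"))
print(sensors.observe())
E
```

```text
top [[492.4433261536419, 0.0, 310.3933842054537], [0.0, 492.4433261536419, 198.77843358641118], [0.0, 0.0, 1.0]] [[-0.0073133229334932, -0.9999502016053191, 0.006790406258256696], [-0.9939127735125229, 0.00652234393138048, -0.1099766233264392], [0.10992685730209496, -0.0075533660789420965, -0.9939109782594023]] [67.60015002521209, 616.1870107240444, 1139.2257285424737]
photometer [([490.0, -90.0, 108.0], 0.85)]
lamp_switch [([474.0, -0.0, 119.0], 0.65)]
rack [([565.0, 257.0, 18.0], 0.76)]
blue_cell [([550.0, 196.0, 65.0], 0.4)]
orange_cell_mid []
white_cell_mid [([575.0, 314.0, 61.0], 0.54)]
beaker [([737.0, 338.0, 49.0], 0.92)]
dish_a [([767.0, -27.0, 6.0], 0.95), ([727.0, 212.0, -4.0], 0.77), ([474.0, -3.0, 118.0], 0.62)]
spatula_a [([702.0, -176.0, 6.0], 0.72), ([755.0, -174.0, 5.0], 0.6)]
scene [[404.4153678604525, 0.0, 321.2187296651074], [0.0, 404.4153678604525, 197.55640175201762], [0.0, 0.0, 1.0]] [[0.748688232042059, 0.6629127144898407, -0.003558675237711331], [0.5432262151888814, -0.6165744222619061, -0.5698607382018522], [-0.37996211697128385, 0.42471486291405874, -0.82173
[... 1295 characters left out ...]
[ 1.06361656e-03,  5.83141695e-04, -9.09040566e-04, -5.66079696e-06,
       -8.83046485e-04, -2.16455798e-04, -9.99257783e-04]), 'joint_torque': array([ 4.95587446e-04, -6.27356243e+01,  8.43157601e-01, -3.72085798e+01,
        1.65027170e-02,  2.91290780e-03, -3.80534652e-05]), 'position': array([ 276.84145148, -560.3178554 ,  248.26633017]), 'tcp_rot': array([[ 8.96559385e-01,  4.42923547e-01,  2.30930405e-05],
       [ 4.42923543e-01, -8.96559382e-01,  9.93693219e-05],
       [ 6.47172946e-05, -7.88620468e-05, -9.99999995e-01]]), 'force': array([ 0.56722516, -0.23489693, -0.46801744]), 'torque': array([0.01176764, 0.04385963, 0.01375923]), 'grasp_force': 0.0, 'opening': 85.48759549073195}
```

View pics/top1.png

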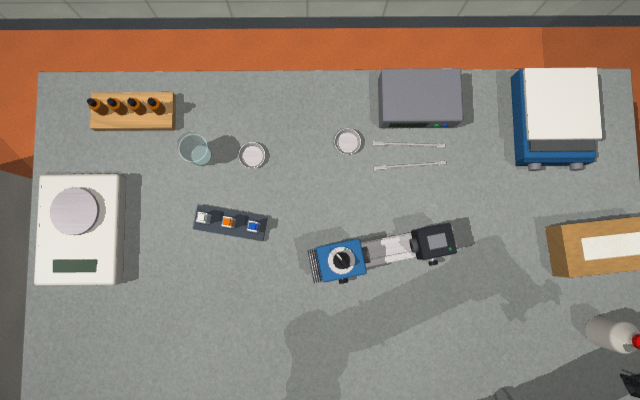

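View pics/scene1.png

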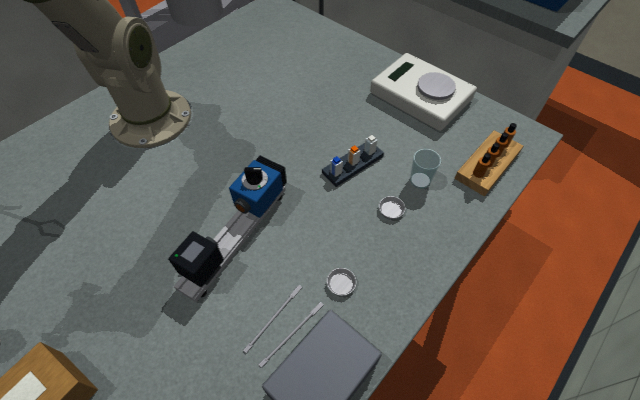

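The top view shows the photometer with its knob at (342,261), the sensor at (436,241), and the rack with white, orange and blue cells at (203,216), (228,222) and (254,226). All the bystanders are well clear. Next is a closer look with the wrist camera.

```bash
cat > h.py <<'E'
from cell import *
import cv2,numpy as np
def R(deg):
    c,s=np.cos(np.radians(deg)),np.sin(np.radians(deg)); return np.array([[c,s,0],[s,-c,0],[0,0,-1.]])
def wcam(o):
    k=calibration("wrist"); T=np.eye(4); T[:3,:3]=o["tcp_rot"]; T[:3,3]=o["position"]
    return k["K"],T@k["tool_from_camera"]
def proj(X,K,W):
    p=(np.atleast_2d(X)-W[:3,3])@W[:3,:3]@K.T; return p[:,:2]/p[:,2:]
def at_z(uv,z,K,W):
    uv=np.atleast_2d(uv); d=np.c_[uv,np.ones(len(uv))]@np.linalg.inv(K).T@W[:3,:3].T
    return W[:3,3]+d*((z-W[2,3])/d[:,2])[:,None]
def shot(name):
    o=sensors.observe(); im=snapshot("wrist"); cv2.imwrite(f"pics/{name}.png",im[:,:,::-1])
    K,W=wcam(o); np.savez(f"pics/{name}.npz",K=K,W=W); return im,K,W
E
python3 - <<'E'
from h import *
t0=sensors.observe()["t"]
r.move_pose([488,-70,290],R(100)); r.hold(.2)
shot("w1"); print(sensors.observe()["t"]-t0, sensors.observe()["position"],sensors.observe()["joint_pos"])
for l in ["lamp_switch","photometer"]: print(l,spot_in(l,"wrist")[:2])
E
```

```text
2.1833 [487.99589567 -70.61832991 289.86108993] [ 0.55954259  0.11099136 -0.52102397  1.63064506  0.05570557  1.41507049
  0.20580842]
lamp_switch [{'point': [472.4, -1.4, 149.7], 'confidence': 0.64}]
photometer [{'point': [482.1, -39.3, 110.0], 'confidence': 0.76}]
```

View pics/w1.png

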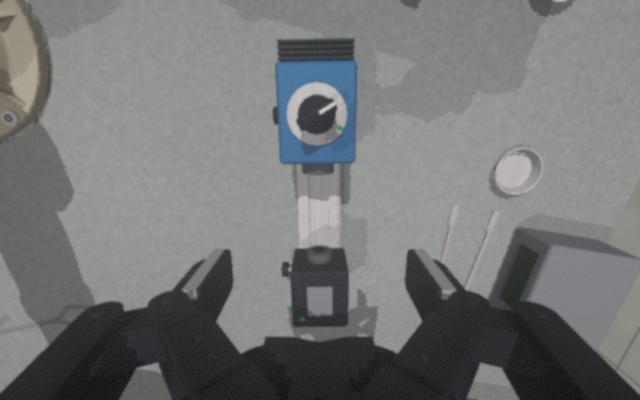

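Lamp head spans about (277,62)–(356,163), with the knob at (317,113) and its pointer toward (335,102). The sensor head is at (320,285). Now an enlarged crop for accurate corners.

```bash
python3 - <<'E'
import cv2,numpy as np
im=cv2.imread("pics/w1.png")
a=cv2.resize(im[50:180,260:380],None,fx=4,fy=4,interpolation=cv2.INTER_CUBIC)
b=cv2.resize(im[230:340,270:370],None,fx=3,fy=3,interpolation=cv2.INTER_CUBIC)
c=np.zeros((520,790,3),np.uint8); c[:,:480]=a; c[:330,485:785]=b; cv2.imwrite("pics/w1c.png",c)
h=cv2.cvtColor(im,cv2.COLOR_BGR2HSV); m=((h[...,0]>95)&(h[...,0]<115)&(h[...,1]>120)&(h[...,2]>70)).astype(np.uint8)
n,l,s,_=cv2.connectedComponentsWithStats(m); i=1+s[1:,4].argmax(); m=(l==i); print(s[i])
for r in range(64,164,8): x=np.where(m[r])[0]; print(r,x.min(),x.max())
for c in range(282,354,8): x=np.where(m[:,c])[0]; print('c',c,x.min(),x.max())
E
```

```text
[ 277   60   79  103 4208]
64 278 355
72 277 355
80 278 355
88 278 354
96 278 354
104 279 354
112 279 353
120 279 353
128 280 353
136 280 353
144 281 353
152 281 353
160 282 352
c 282 62 160
c 290 62 161
c 298 62 161
c 306 61 162
c 314 61 162
c 322 61 161
c 330 61 162
c 338 61 160
c 346 61 160
```

View pics/w1c.png

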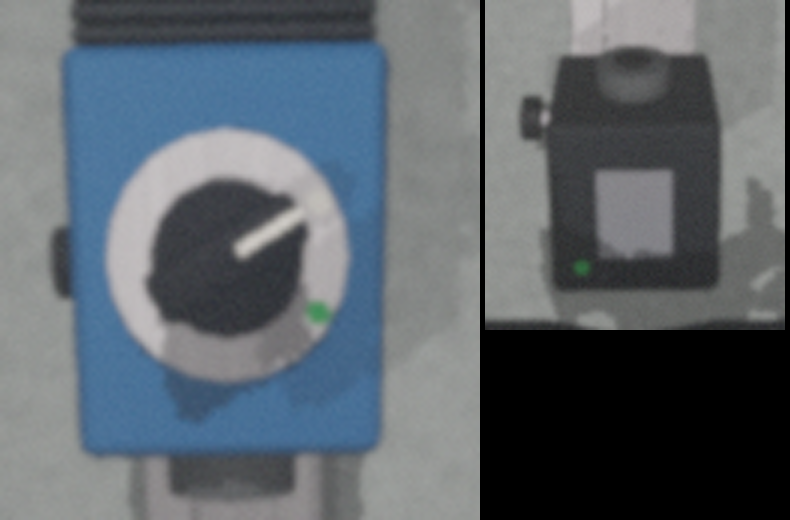

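```bash
python3 - <<'E'
from h import *
from scipy.optimize import least_squares
d=np.load("pics/w1.npz"); K,W=d["K"],d["W"]
cr=lambda x,y:(x/4+260-.4,y/4+50-.4); cs=lambda x,y:((x-485)/3+270-.33,y/3+230-.33)
px=np.array([cr(63,43),cr(387,43),cr(382,455),cr(82,455),cs(547,125),cs(720,125),cs(718,289),cs(553,289)])
mod=np.array([[-40,165],[40,165],[40,65],[-40,65],[-35,-62],[35,-62],[35,-140],[-35,-140]],float)
w=at_z(px,110,K,W)[:,:2]
def tf(p,m): c,s=np.cos(p[2]),np.sin(p[2]); return np.array(p[:2])+m@np.array([[c,s],[-s,c]])
f=least_squares(lambda p:(tf(p,mod)-w).ravel(),[490,-90,.18],loss="soft_l1")
print(f.x,np.degrees(f.x[2])); print(np.round(tf(f.x,mod)-w,1).tolist())
for n,m in(("lamp",slice(0,4)),("sens",slice(4,8))):
    print(n,tf(f.x,mod[m]).mean(0)-w[m].mean(0))
k=at_z(cr(228,255),111,K,W)[0]; s=at_z(cr(227,257),118,K,W)[0]
c,s_=np.cos(f.x[2]),np.sin(f.x[2]); print("knob",k,s,"local",np.array([[c,s_],[-s_,c]])@(k[:2]-f.x[:2]))
p=at_z([cr(240,252),cr(303,211)],150,K,W); e=p[1]-p[0]; print("ptr",p,np.degrees(np.arctan2(e[1],e[0])),"axis off",np.cross(e[:2]/np.linalg.norm(e[:2]),k[:2]-p[0,:2]))
g=at_z(cr(318,312),111,K,W)[0]-k; print("green",np.degrees(np.arctan2(g[1],g[0])))
np.save("phot.npy",f.x)
E
```

```text
[ 4.94217452e+02 -1.12303497e+02  1.85403231e-01] 10.622822642121152
[[-1.1, 0.6], [1.3, 2.0], [0.5, 0.7], [-0.6, -0.5], [-1.4, -0.5], [0.9, 0.8], [0.9, -1.1], [-0.5, -2.2]]
lamp [-0.00291525  0.67556314]
sens [-0.02307026 -0.74946778]
knob [472.71285139   0.89171027 111.        ] [4.72605559e+02 3.52440461e-01 1.18000000e+02] local [ -0.26932552 115.21948739]
ptr [[475.47665693   1.75587803 150.        ]
 [487.39084918  12.43213637 150.        ]] 41.86338623932652 axis off 1.2008656588205024
green -21.37110678499173<stdin>:15: DeprecationWarning: Arrays of 2-dimensional vectors are deprecated. Use arrays of 3-dimensional vectors instead. (deprecated in NumPy 2.0)
```

```bash
python3 - <<'E'
from h import *
ph=np.load("phot.npy"); c,s=np.cos(ph[2]),np.sin(ph[2])
k=ph[:2]+115*np.array([-s,c]); a=np.degrees(ph[2])+30
print(k,a)
hand.command_gripper(45,40)
r.move_pose([*k,190],R(a)); 
print(r.move_straight([*k,142],max_speed=80,force_limit=12))
hand.command_gripper(0,40); o=sensors.observe(); print(o["position"],o["opening"],o["grasp_force"],o["force"],o["t"])
q=o["joint_pos"].copy(); q2=solver.ik([*k,142],R(a-30)); print(q,q2-q)
sg=np.sign(q2[6]-q[6])
for d in (15,30,45,58):
    t=q.copy(); t[6]+=sg*np.radians(d); r.movej(t); o=sensors.observe()
    print(d,o["torque"],o["force"],o["opening"],o["t"])
hand.command_gripper(45); o=sensors.observe()
r.move_straight([*k,200],max_speed=150)
E
```

```text
[473.01802215   0.72563269] 40.62282264212115
False
[4.73809096e+02 2.15583514e-01 1.42704870e+02] 12.240395495166064 42.70890712738037 [ 1.69190788 -2.99006812  3.2773964 ] 5.9917
[ 0.40802902  0.18016261 -0.5229358   1.8982868   0.10217159  1.08709704
 -1.01769101] [-0.04918592 -0.00549369  0.05407494  0.00305631 -0.01328834 -0.00135628
 -0.51309527]
15 [-0.36827707 -0.34126322  0.07064818] [ 1.19514531 -1.26986849 -0.6186593 ] 12.10359484375967 6.35
30 [-0.5751795  -0.51196395 -0.07634944] [ 3.05131768 -3.7741424  -1.42924364] 12.017244974502956 6.7083
45 [-0.81696182 -0.77222778 -0.10962825] [ 3.67901368 -3.14955976 -0.91056047] 12.192956654474678 7.0667
58 [-0.94097169 -0.76686425  0.03470928] [ 3.15622409 -5.50657074 -1.17962673] 12.050120741154295 7.4
```

```bash
python3 - <<'E'
from h import *
r.move_pose([486,-60,280],R(100.6)); r.hold(.2); shot("w2")
hand.command_gripper(85)
r.move_pose([572,225,230],R(78)); r.hold(.3); shot("w3")
for l in ["blue_cell","blue_cell_mid","rack"]: print(l,spot_in(l,"wrist")[:2])
a=cv2.imread("pics/w2.png")[40:180,240:400]; b=cv2.imread("pics/w3.png")
cv2.imwrite("pics/w2c.png",cv2.resize(a,None,fx=2,fy=2)); print(sensors.observe()["t"])
E
```

```text
blue_cell [{'point': [733.9, 206.0, 4.4], 'confidence': 0.69}, {'point': [554.0, 205.5, 61.3], 'confidence': 0.58}]
blue_cell_mid [{'point': [553.9, 209.6, 63.8], 'confidence': 0.64}]
rack [{'point': [569.0, 276.6, 17.1], 'confidence': 0.77}, {'point': [747.2, 337.7, 53.6], 'confidence': 0.49}]
12.625
```

View pics/w2c.png

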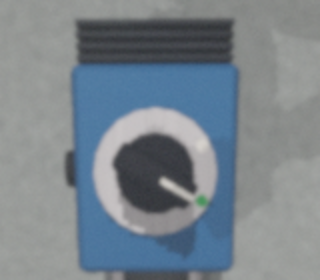

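View pics/w3.png

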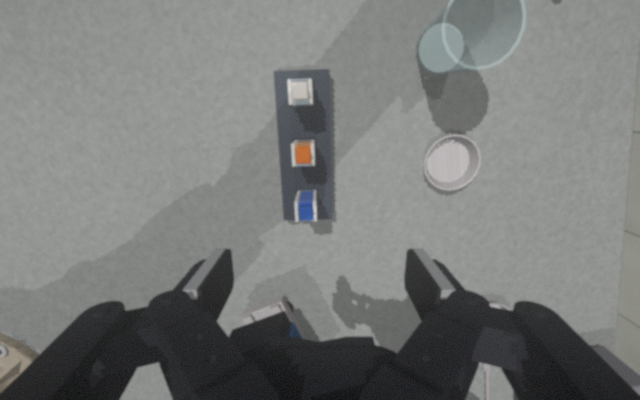

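The pointer is now on the green dot, so the lamp is on. The rack runs from (275,69) to (335,222), with the blue cell's cap at (306,206).

```bash
python3 - <<'E'
import cv2
a=cv2.imread("pics/w3.png")
cv2.imwrite("pics/w3c.png",cv2.hconcat([cv2.resize(a[60:180,262:352],None,fx=4,fy=4,interpolation=cv2.INTER_CUBIC),cv2.resize(a[120:240,262:352],None,fx=4,fy=4,interpolation=cv2.INTER_CUBIC)]))
E
```

```text
(no output)
```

View pics/w3c.png

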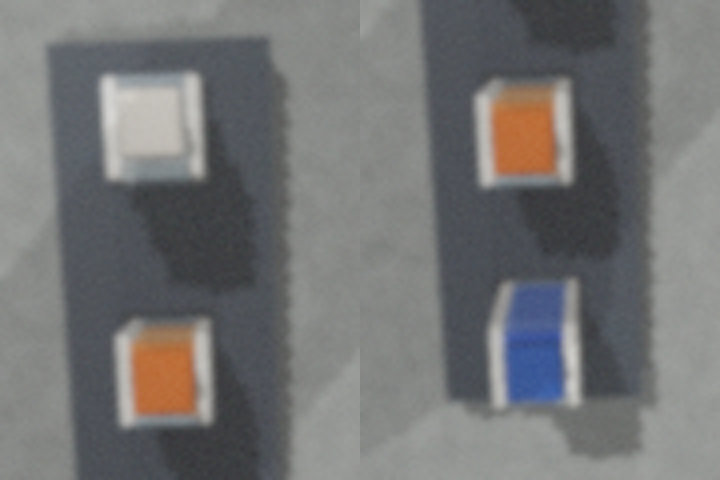

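```bash
python3 - <<'E'
from h import *
d=np.load("pics/w3.npz"); K,W=d["K"],d["W"]
L=lambda x,y:(262+x/4-.4,60+y/4-.4); Q=lambda x,y:(262+(x-360)/4-.4,120+y/4-.4)
c=at_z([L(48,44),L(270,38),Q(447,399),Q(642,400)],17,K,W)[:,:2]
print("rack corners",c.round(1).tolist(),c.mean(0))
for v in (c[0]-c[2],c[1]-c[3]): print(np.linalg.norm(v),np.degrees(np.arctan2(v[1],v[0])))
for n,p,z in(("blue cap",Q(536,369),68),("blue cap low edge",Q(535,402),68),("glass low edge",Q(535,408),60),("orange cap",L(165,380),68),("white cap",L(151,123),68)): print(n,at_z(p,z,K,W)[0].round(1))
e=at_z([Q(490,400),Q(580,400)],60,K,W); print("frost",e.round(1).tolist())
E
```

```text
rack corners [[549.2, 348.5], [607.6, 337.6], [518.5, 182.4], [577.2, 169.5]] [563.12990342 259.49668971]
168.94966793878731 79.52767269173981
170.8053839326483 79.73595462538802
blue cap [553.3 202.3  68. ]
blue cap low edge [551.  193.5  68. ]
glass low edge [549.7 189.   60. ]
orange cap [563.8 260.6  68. ]
white cap [573.9 319.   68. ]
frost [[538.4, 193.8, 60.0], [562.0, 188.7, 60.0]]
```

```bash
python3 - <<'E'
from h import *
b=np.array([552.5,200.7]); A=79.6
hand.command_gripper(46,30)
r.move_pose([*b,120],R(A)); r.hold(.2)
e=sensors.observe()["position"][:2]-b; print("err",e)
print(r.move_straight([*(b-e),40],max_speed=70,force_limit=8)); r.hold(.2)
o=sensors.observe(); print(o["position"],o["force"])
hand.command_gripper(0,30); r.hold(.2); o=sensors.observe(); print(o["position"],o["opening"],o["grasp_force"],o["force"],o["t"])
p=o["position"]
r.move_straight([p[0],p[1],p[2]+70],max_speed=50); r.move_straight([p[0],p[1],220],max_speed=150); r.hold(.2)
o=sensors.observe(); print(o["position"],o["opening"],o["grasp_force"],o["t"]); np.save("grip.npy",p)
shot("w4")
E
```

```text
err [1.46536136 1.33847951]
False
[551.25745777 199.38451011  40.37757402] [ 0.46448186  0.89725548 -0.7029997 ]
[551.18200539 199.42235376  40.21681559] 21.976832313069 31.391950249671936 [-0.89916087 -0.86442951  3.48481129] 15.8417
[550.77600781 199.18905936 218.91248693] 21.897724784219047 31.01077437400818 18.4833
```

View pics/w4.png

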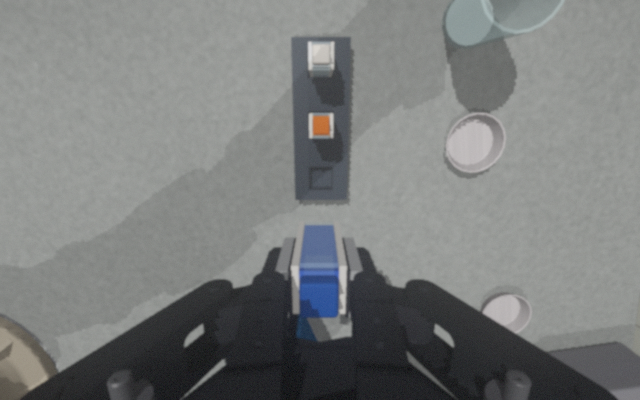

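The cell is held by its frosted plates at (320,290), and its recess at (320,178) is empty. The other two cells are undisturbed.

```bash
python3 - <<'E'
from h import *
ph=np.load("phot.npy"); c,s=np.cos(ph[2]),np.sin(ph[2]); ux=np.array([c,s]); uy=np.array([-s,c])
d=np.load("pics/w2.npz"); g=lambda x,y:(240+x/2-.25,40+y/2-.25)
w=at_z([g(71,65),g(239,65),g(235,270),g(78,271),g(156,172)],110,d["K"],d["W"])[:,:2]-ph[:2]
print("w2 local",np.c_[w@ux,w@uy].round(1).tolist())
t=ph[:2]-1.4*uy; A=90+np.degrees(ph[2])
r.move_pose([*t,220],R(A)); r.hold(.4)
print("err",sensors.observe()["position"]-[*t,220])
print(r.move_straight([*t,110],max_speed=90)); print(r.move_straight([*t,80.3],max_speed=40)); r.hold(.5)
o=sensors.observe(); print(o["position"]-[*t,80.3],o["tcp_rot"].round(4).tolist(),R(A)[:2,:2],o["opening"],o["grasp_force"],o["t"],o["force"])
im,K,W=shot("w5")
cv2.imwrite("pics/w5c.png",cv2.resize(im[100:400,180:460,::-1],None,fx=2,fy=2,interpolation=cv2.INTER_CUBIC))
E
```

```text
w2 local [[-39.6, 163.0], [38.9, 163.0], [40.6, 65.8], [-40.1, 65.3], [0.1, 114.6]]
err [ 0.16994962  0.46750147 -0.01319499]
False
False
[ 0.0213873  -0.02314941  0.05996213] [[-0.1843, 0.9829, 0.0001], [0.9829, 0.1843, -0.0001], [-0.0001, 0.0001, -1.0]] [[-0.18434287  0.982862  ]
 [ 0.982862    0.18434287]] 22.178793413807664 30.99330961704254 22.9083 [ 0.54757197  0.22619269 -0.52952752]
```

View pics/w5c.png

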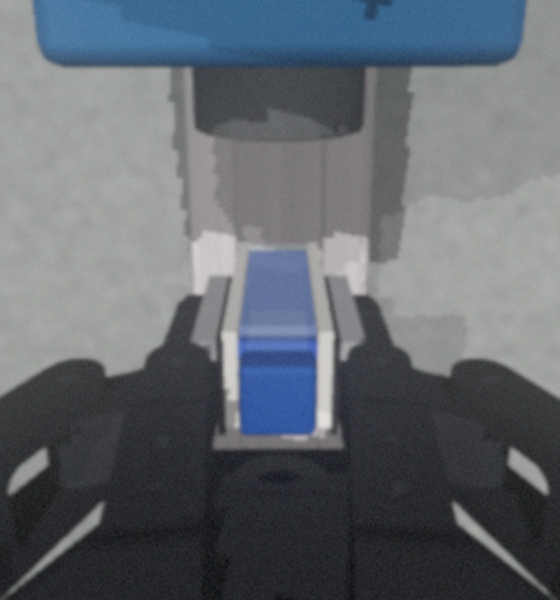

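The lens tube spans columns 194–364 and the cell 222–334, so both are centred at about 278 and square to each other. The cell hangs free above the rail, so I'm handing it in.

```bash
python3 -c "
from h import *
print(workorder.finish_job(), sensors.observe()['t'])"
```

```text
the job is handed in; nothing more can be done
the job is handed in; nothing more can be done
```

I switched the lamp on (pointer at the green dot) and handed the job in with the blue-capped cell held still by its frosted faces in mid-gap. Sideways it is centred on the light path to about 0.5 mm in the last picture; its height and its place along the light come from earlier measurements and were not re-checked there.

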